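Sort the mixed-up devices back into their trays

TASK

The card reader, the power adapter and the radio on the stockroom counter lie in one another's trays. Put each into the tray whose tab has the colour of its band, right way up, centred and lengthways (either end first), and the spare grey tray is free for parking one on the way. Set the devices down gently, never dropping them, and leave the tape, the stapler and the screwdriver where they are.

Things in the scene. Friction and masses are not known exactly. Their poses are not given: they have to be found in the camera images.
- reader: Card reader: light grey box 108 mm long, 56 mm wide, with a small green screen, white keys and a RED band, 18 mm broad, 57 mm wide, round its +x end. 40 mm high; origin at the centre of its underside, x along its length, z up. Starts lengthways (within 0.15 rad) in the middle of a wrong tray. 0.17 to 0.42 kg; grasp across its width, at the origin.
- adapter: Power adapter: black box 112 mm long, 50 mm wide, with a BLUE band, 30 mm broad, round its middle (band 51 mm wide). 40 mm high; origin at the centre of its underside, x along its length, z up. Starts lengthways (within 0.15 rad) in the middle of a wrong tray. 0.17 to 0.42 kg; grasp across its width, at the origin.
- radio: Two-way radio: black box 92 mm long, 52 mm wide (x from -58 to +34 mm), with a YELLOW band, 22 mm broad, 53 mm wide, round it at the origin, aerial and knob jutting from its +x end to x = 63 mm. 40 mm high; origin at the centre of its underside, x along its length, z up. Starts lengthways (within 0.15 rad) in the middle of a wrong tray. 0.17 to 0.42 kg; grasp across its width, at the origin.
- tray_red: White tray of the red device. Its RED tab, 24 by 90 mm and 7 mm high, juts out beyond the -x end. Fixed. 170 mm long (x), 105 mm wide; floor 3 mm thick (a device in it stands 3 mm above the origin); walls 3 mm thick, rim 8 mm high. Origin at the centre of its underside, at z = 0.
- tray_blue: White tray of the blue device. Its BLUE tab, 24 by 90 mm and 7 mm high, juts out beyond the -x end. Fixed. 170 mm long (x), 105 mm wide; floor 3 mm thick (a device in it stands 3 mm above the origin); walls 3 mm thick, rim 8 mm high. Origin at the centre of its underside, at z = 0.
- tray_yellow: White tray of the yellow device. Its YELLOW tab, 24 by 90 mm and 7 mm high, juts out beyond the -x end. Fixed. 170 mm long (x), 105 mm wide; floor 3 mm thick (a device in it stands 3 mm above the origin); walls 3 mm thick, rim 8 mm high. Origin at the centre of its underside, at z = 0.
- tray_spare: Spare tray, plain grey without a tab, empty at the start: the free spot. Fixed. 170 mm long (x), 105 mm wide; floor 3 mm thick (a device in it stands 3 mm above the origin); walls 3 mm thick, rim 8 mm high. Origin at the centre of its underside, at z = 0.
- tape: Bystander: roll of amber tape lying flat, 90 mm across, 36 mm high, loose; origin at the centre of its underside. Leave it alone.
- stapler: Bystander: green and black stapler, 130 mm long (x), 36 mm wide, 45 mm high, loose; origin at the centre of its underside. Leave it alone.
- screwdriver: Bystander: screwdriver, 170 mm long (x), loose, lying under 40 mm high lengthways between the two middle trays; origin near its middle. Leave it alone.
There are look-alikes about, which are no part of the job. Leave any purple look-alike of the adapter alone.

How it is judged (in metres and radians):
At the end, for the whole second after the job is handed in: Reader in the red-tabbed, adapter in the blue-tabbed, radio in the yellow-tabbed tray: on its floor (underside under 8 mm above tray origin), upright within 0.1 rad, within 15 mm of the tray's centre, lengthways within 0.21 rad (either end first), released, at rest (horizontal distance between reader and tray_red below 0.015 m and z of reader in the frame of tray_red between -0.002 and 0.008 m and angle between each of reader, adapter, radio's own z axis and vertical below 0.1 rad and angle between the x axis of reader and the x axis of tray_red, either way round below 0.21 rad and linear speed of each of reader, adapter, radio below 0.02 m/s and angular speed of each of reader, adapter, radio below 0.2 rad/s and horizontal distance between adapter and tray_blue below 0.015 m and z of adapter in the frame of tray_blue between -0.002 and 0.008 m and angle between the x axis of adapter and the x axis of tray_blue, either way round below 0.21 rad and horizontal distance between radio and tray_yellow below 0.015 m and z of radio in the frame of tray_yellow between -0.002 and 0.008 m and angle between the x axis of radio and the x axis of tray_yellow, either way round below 0.21 rad); the robot touches nothing.
It fails at once if the roll of tape is shifted more than 25 mm (distance of tape from where it was at the start of the episode above 0.025 m).
It fails at once if the stapler is shifted more than 25 mm (distance of stapler from where it was at the start of the episode above 0.025 m).
It fails at once if the screwdriver is shifted more than 25 mm (distance of screwdriver from where it was at the start of the episode above 0.025 m).
It fails at once if a device is slammed or dropped into a tray (contact force of device on tray above 60 N) (contact force between any of reader, adapter, radio and tray_red above 60 N or contact force between any of reader, adapter, radio and tray_blue above 60 N or contact force between any of reader, adapter, radio and tray_yellow above 60 N or contact force between any of reader, adapter, radio and tray_spare above 60 N).
It also fails if it takes over 112 s, if anything falls off the work surface, if the arm or the gripper's body presses on something with over 40 N, if the wrist force passes 120 N, or if a joint passes its speed limit or range.

ROBOT

A 6-joint arm with a two-finger parallel gripper is mounted at the origin on the work surface. World frame = base frame: x ahead of the robot, y to its left, z up, the work surface at z = 0. Lengths are in mm, angles in rad, forces in N, time in s.
With the tool pointing down it reaches from about 300 to 775 mm from the base axis. Payload 14.6 kg.
Tool frame: the origin (TCP) lies on the centre line of the jaws, within the pads' length; the fingertips stand 19 mm ahead of it and the grasp point (between the pads) is the TCP (bot.tip_reach is the distance from the TCP to the fingertips, in mm); z points along the fingers, y is the line along which they close (so a half turn about z gives the same grasp; the last joint's range is limited). The gripper opens to 85 mm and grips with 20 to 120 N. Pads are 22 mm wide; open, the fingers measure 114 mm over their backs; the gripper's body (76 mm by 85 mm) begins 54 mm behind the grasp point. The pads swing forward as they close: fully open they stand 13 mm farther back than shut.
Start: joints at [-0.067, 0.3, 1.521, -0, 1.321, -0.067], TCP at [549.991, -0.002, 250.281] pointing down, gripper open.
Joint ranges: [-3.03, 3.03], [-0.79, 2.21], [0.23, 2.52], [-1.04, 4.18], [0, 3.07], [-2.55, 2.55]. Speed limits (rad/s): [2.22, 2.22, 2.57, 3.14, 3.14, 3.14].

INTERFACE

Orientations are given as a unit quaternion [w, x, y, z].
In Python, from rig import bot gives the robot as it stands. Calls block until the motion is done:
- bot.move_to(position, orientation): joint-space move of the TCP to a pose.
- bot.servo_line(position, attitude=None, speed=150, until_force=None): straight line of the TCP; attitude=None keeps the orientation; speed is the mean speed in mm/s. With until_force (N) it stops when the force on the tool has changed by that much, and returns True; else False.
- bot.move_joints(angles): joint-space move.
- bot.move_gripper(opening, grip_force=None): finger opening in mm; grip_force is the grip in N (None keeps the last); returns when the fingers have stopped.
- bot.dwell(seconds).
- bot.ik(position, orientation): joint angles nearest the present ones, or None.
- bot.read_state(): the state.
- bot.read_camera(name): name is "scene" or "side" or "wrist"; returns a dict with "image" (400x640x3 uint8, blue, green, red), "depth" (400x640 float32, mm along the optical axis (not along the pixel's ray), 0 where there is no reading), "fovy" (degrees; the focal length in pixels is half the picture's height over the tangent of half this angle, whatever the lens; pixels are square), "cx", "cy" (the principal point, pixels), "k1" (the pictures are not rectified: a ray, as slopes to the right and down, at radius r is drawn at 1 + k1 r^2 times it, then the intrinsics apply), "eye" and "attitude" of the camera in the world; the wrist camera has in their place "mount" (4x4, takes a point from camera to tool coordinates, whose origin is the TCP and whose axes are the flange's). Camera axes: x right, y down, z forward; pixel columns grow to the right and rows downward; lengths in mm; the calibration is good to about 2 mm. A picture is of the moment at which its call begins: read the wrist's pose just before it.
A pose or a line that the arm cannot do raises bot.MotionError and nothing moves.
- bot.finish_job(): hands the job in; it is judged then, once.
The state is a dict: "clock": time; "joint_positions": joint angles; "qvel": joint speeds; "effort": joint torques, N m; "ee_pos": TCP position; "tool_rot": TCP orientation; "ft_force": force on the tool from outside, world axes, zero at the start; "moment": the same for the moment, N m; "grip_width": finger opening in mm; "grip_force": force on a finger pad.
Only numpy, scipy, OpenCV 4.12 (cv2) and the standard library are available. Lean on these libraries where they do the work, as an engineer would, in place of code of your own. Each camera call takes 0.05 s, during which the arm holds its last target. There are 200 camera calls.

## Working session

There is one attempt and no reset: what is moved stays moved. The work goes in short steps, each a Python script; the robot and the scene stay as the last script left them, time stands still between calls to the robot, and variables do not carry over. Pictures are saved under pics/ and viewed, at most 14 in all, crops included, and the job is handed in when it is done.

```bash
ls; mkdir -p pics
python3 - <<'E'
from rig import bot
import cv2
for n in("scene","side"):
    c=bot.read_camera(n); cv2.imwrite(f"pics/{n}0.png",c["image"]); print(n,{k:v for k,v in c.items() if k not in("image","depth")})
print(bot.read_state())
E
```

```text
pics
scene {'fovy': 47.839023237711885, 'cx': 321.3698321122736, 'cy': 195.57579077980245, 'k1': -0.1061103233328072, 'eye': array([1024.90660281,  963.76233733, 1099.9599317 ]), 'attitude': array([-0.10550968,  0.24346173,  0.8924004 , -0.36498715])}
side {'fovy': 46.763949109633586, 'cx': 321.6159106674524, 'cy': 196.57050102795, 'k1': -0.07225611831971496, 'eye': array([    3.08581111, -1046.0532071 ,   801.64989959]), 'attitude': array([-0.47184657,  0.86009469, -0.1665278 ,  0.09932995])}
{'clock': 0.1, 'joint_positions': array([-6.65976023e-02,  3.00418018e-01,  1.52151277e+00, -1.00148284e-05,
        1.32069910e+00, -6.66362692e-02]), 'qvel': array([ 3.08298785e-04, -7.46697131e-04, -2.95308163e-03,  3.51081936e-05,
       -1.41781664e-03,  2.75321692e-04]), 'effort': array([ 5.41233840e-04, -5.44380498e+01, -3.62372375e+01, -1.11349805e-04,
        3.02289474e-03, -1.80062301e-05]), 'ee_pos': array([5.49812918e+02, 8.66711346e-03, 2.49779320e+02]), 'tool_rot': array([-3.87119605e-04,  7.07092137e-01,  7.07121235e-01, -3.45141876e-04]), 'ft_force': array([ 0.32490239, -0.01566171, -0.8324846 ]), 'moment': array([-0.03656645,  0.00908704,  0.05991239]), 'grip_force': 0.0, 'grip_width': 85.37515647523523}
```

View pics/scene0.png

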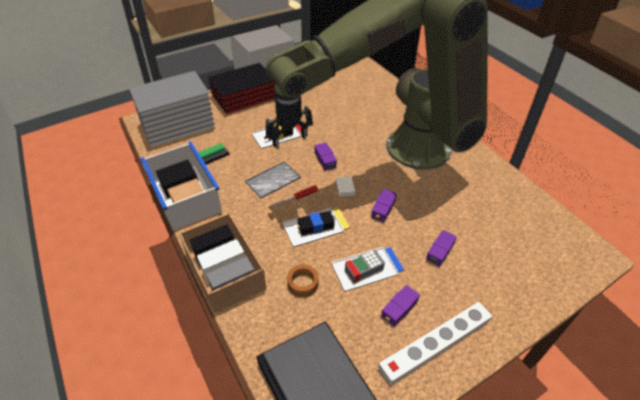

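View pics/side0.png

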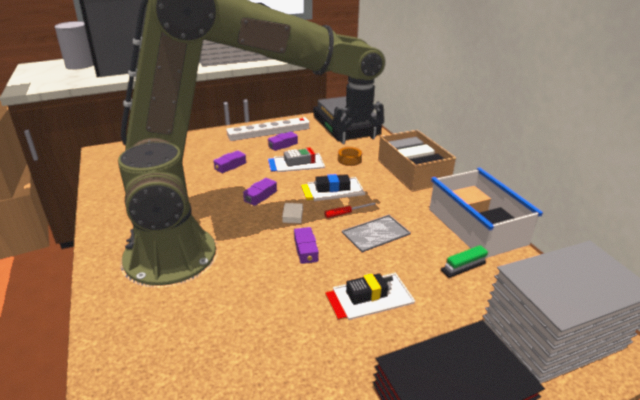

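The scene view shows the reader in the blue tray at about (365,268), the adapter in the yellow tray at (316,223), the spare tray at (273,179) and the radio in the red tray at about (280,133). The screwdriver is at about (300,193) and the tape at (303,279). The side view agrees: radio at (368,290), stapler at (467,260).

```bash
cat > h.py <<'E'
from rig import bot
import cv2, numpy as np
from scipy.spatial.transform import Rotation as R
def rot(q): return R.from_quat(q,scalar_first=True).as_matrix()
def cam(n):
    s=bot.read_state(); c=bot.read_camera(n)
    if n=="wrist":
        T=np.eye(4); T[:3,:3]=rot(s["tool_rot"]); T[:3,3]=s["ee_pos"]; T=T@c["mount"]
        c["A"],c["eye"]=T[:3,:3],T[:3,3]
    else: c["A"]=rot(c["attitude"])
    c["f"]=200/np.tan(np.radians(c["fovy"]/2)); return c
def plane(c,px,z):
    px=np.atleast_2d(px).astype(float); d=(px-[c["cx"],c["cy"]])/c["f"]; u=d.copy()
    for _ in range(20): u=d/(1+c["k1"]*(u**2).sum(1,keepdims=True))
    r=np.c_[u,np.ones(len(u))]@c["A"].T
    return (c["eye"]+r*((z-c["eye"][2])/r[:,2:]))[:,:2]
def quat(yaw):  # tool down, with tool y (closing line) along world angle yaw+90deg, i.e. grasp of object whose x is at yaw
    m=np.c_[[np.cos(yaw),np.sin(yaw),0],[np.sin(yaw),-np.cos(yaw),0],[0,0,-1]]
    return R.from_matrix(m).as_quat(scalar_first=True)
def best(pos,yaw):
    """of the two half turns, the quaternion with the smaller last-joint motion"""
    q0=bot.read_state()["joint_positions"]; o=[]
    for k in(0,np.pi):
        j=bot.ik(pos,quat(yaw+k))
        if j is not None: o.append((abs(j[5]),k))
    return quat(yaw+min(o)[1])
E
python3 - <<'E'
from h import *
c=cam("scene")
print(plane(c,[[368,269],[316,227],[273,179],[280,134],[307,193],[303,281]],5))
c=cam("side")
print(plane(c,[[298,161],[334,188],[377,233],[370,296],[345,211],[467,262]],5))
c=cam("wrist"); print(c["mount"],c["fovy"],rot(bot.read_state()["tool_rot"]))
E
```

```text
[[ 498.33912812  371.37079861]
 [ 548.48456773  152.70944572]
 [ 567.34785636 -116.9598801 ]
 [ 427.78701892 -336.18521104]
 [ 497.72861044    4.59127702]
 [ 684.42298652  311.00555096]]
[[ 503.39744091  369.59965886]
 [ 550.10463783  147.69535687]
 [ 565.69364679 -125.05898021]
 [ 429.91355559 -343.9930585 ]
 [ 527.07873252   10.80825429]
 [ 729.463546   -328.1716264 ]]
[[ 3.13590807e-04 -9.62358810e-01 -2.71781939e-01  6.95307597e+01]
 [ 9.99999943e-01  3.35151076e-04 -3.29116850e-05  2.85175470e-02]
 [ 1.22760859e-04 -2.71781914e-01  9.62358860e-01 -1.23969225e+02]
 [ 0.00000000e+00  0.00000000e+00  0.00000000e+00  1.00000000e+00]] 63.27728570017723 [[ 4.08633766e-05  9.99999874e-01 -4.99824664e-04]
 [ 9.99999999e-01 -4.08571417e-05  1.24843195e-05]
 [ 1.24638965e-05 -4.99825173e-04 -9.99999875e-01]]
```

Run:
```python
from h import *
import pickle
P=dict(blue=(501,370),yellow=(549,150),spare=(566,-121),red=(429,-340))
out=[]
for n,(x,y) in P.items():
    p=[x,y,250]; bot.move_to(p,best(p,0)); bot.dwell(.2)
    c=cam("wrist"); pickle.dump(c,open(f"{n}.pkl","wb")); out.append(c["image"]); print(n,bot.read_state()["clock"],bot.read_state()["joint_positions"].round(2),c["eye"].round())
im=np.vstack([np.hstack(out[:2]),np.hstack(out[2:])])
cv2.imwrite("pics/w1.png",cv2.resize(im,(800,500),interpolation=cv2.INTER_AREA))
```

```text
blue 1.8917 [ 0.58  0.46  1.3  -0.    1.38 -0.99] [433. 370. 374.]
yellow 3.0417 [ 0.2   0.34  1.46  0.    1.33 -1.37] [480. 152. 374.]
spare 5.5667 [-0.27  0.36  1.44  0.    1.34  1.3 ] [ 635. -120.  374.]
red 6.825 [-0.74  0.29  1.53  0.    1.32  0.83] [ 499. -338.  374.]
```

View pics/w1.png

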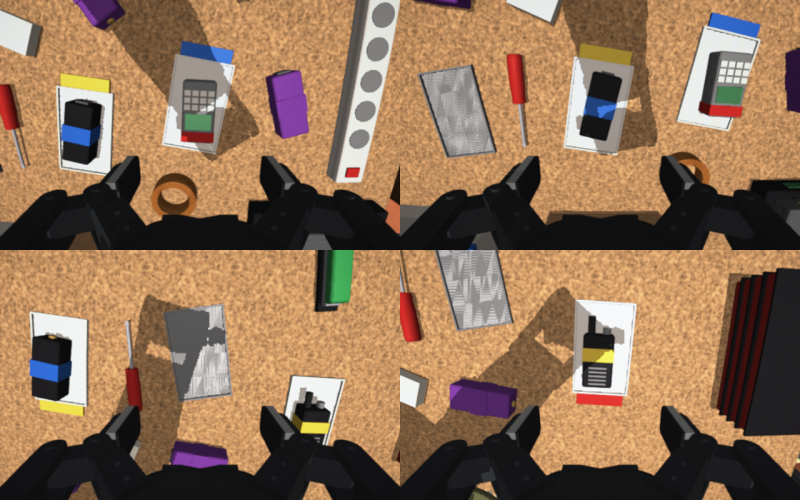

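The four wrist views show each tray in the upper middle of its frame. In full-resolution pixels, blue is at about (318,165), yellow at (318,160), spare at (317,160) and red at (320,158). The device bands are clearly visible and the gripper fills the bottom rows. Next I measure trays by low saturation and devices by depth height and band colour.

```bash
cat >> h.py <<'E'
def rect(pts):
    (cx,cy),(w,h),a=cv2.minAreaRect(pts.astype(np.float32)); a=np.radians(a)
    if w<h: w,h,a=h,w,a+np.pi/2
    return np.array([cx,cy]),(round(w,1),round(h,1)),(a+np.pi/2)%np.pi-np.pi/2
def blob(m,near):
    m=cv2.morphologyEx(m.astype(np.uint8),cv2.MORPH_OPEN,np.ones((3,3)))
    k=cv2.findContours(m,cv2.RETR_EXTERNAL,cv2.CHAIN_APPROX_NONE)[0]
    k=[x[:,0] for x in k if cv2.contourArea(x)>150]
    return min(k,key=lambda x:np.linalg.norm(x.mean(0)-near))
def measure(c,near,band=None):
    h=cv2.cvtColor(c["image"],cv2.COLOR_BGR2HSV); H,S,V=[h[...,i].astype(int) for i in range(3)]
    m=(S<75)&(V>60); m[250:]=0
    r=dict(tray=rect(plane(c,blob(m,near),8)))
    v,u=np.mgrid[:400,:640]; P=np.c_[u.ravel(),v.ravel()]
    a,b=plane(c,P,0),plane(c,P,100)            # ray through both planes
    ray=np.c_[(b-a)/100,np.ones(len(a))]; fz=(np.c_[a,np.zeros(len(a))]-c["eye"])@c["A"][:,2]; dz=ray@c["A"][:,2]
    Z=((c["depth"].ravel()-fz)/dz).reshape(400,640); Z[c["depth"]==0]=0
    box=np.zeros((400,640),bool); box[:250]=(np.hypot(u-near[0],v-near[1])<110)[:250]
    t=(Z>33)&(Z<52)&box
    if t.sum()>500: r["top"]=rect(plane(c,blob(t,near),43)); r["z"]=np.median(Z[t]).round(1)
    if band:
        hm={"red":((H<8)|(H>172)),"blue":(H>100)&(H<120),"yellow":(H>22)&(H<35)}[band]&(S>150)&(V>50)&(Z>30)&box
        r["band"]=rect(plane(c,blob(hm,near),43))
    return r
E
python3 - <<'E'
from h import *
import pickle
for n,near,b in(("blue",(318,165),"red"),("yellow",(318,160),"blue"),("spare",(317,160),None),("red",(320,158),"yellow")):
    c=pickle.load(open(n+".pkl","rb"))
    print(n); [print("  ",k,v) for k,v in measure(c,near,b).items()]
E
```

```text
blue
   tray (array([504.47915649, 363.54693604]), (171.5, 106.5), np.float64(-0.18533377447441257))
   top (array([507.13970947, 366.80026245]), (106.9, 56.7), np.float64(-0.05240102339867114))
   z 43.0
   band (array([550.53314209, 364.82220459]), (54.6, 17.3), np.float64(1.5180460298192608))
yellow
   tray (array([555.22351074, 146.01507568]), (171.7, 106.4), np.float64(-0.15416972971441467))
   top (array([545.59997559, 151.29568481]), (110.7, 51.1), np.float64(-0.22977447621678326))
   z 42.5
   band (array([547.12994385, 151.50141907]), (48.6, 31.8), np.float64(1.3268584941108))
spare
   tray (array([ 565.75695801, -119.02427673]), (170.8, 105.7), np.float64(0.1297555416386278))
red
   tray (array([ 439.0022583 , -343.27371216]), (171.4, 106.4), np.float64(-0.06307430725743668))
   top (array([ 425.85974121, -334.66152954]), (91.4, 52.6), np.float64(-0.0233384790548552))
   z 42.6
   band (array([ 436.38424683, -335.10046387]), (49.5, 22.6), np.float64(1.5170268380700875))
```

Sizes agree with the description, so I start moving: radio to spare first.

```bash
cat >> h.py <<'E'
GZ=33
def pick(xy,yaw):
    bot.move_gripper(85); p=[*xy,120]; q=best(p,yaw); bot.move_to(p,q)
    bot.servo_line([*xy,GZ],speed=80); bot.move_gripper(20,grip_force=45); s=bot.read_state()
    print("grip",round(s["grip_width"],1),s["grip_force"],s["ee_pos"].round(1))
    bot.servo_line([*xy,GZ+15],speed=30); bot.servo_line([*xy,180],speed=120); s=bot.read_state()
    print("held",round(s["grip_width"],1),s["ft_force"].round(1))
def place(xy,yaw):
    p=[*xy,180]; bot.move_to(p,best(p,yaw)); bot.servo_line([*xy,GZ+10],speed=100); bot.dwell(.2)
    hit=bot.servo_line([*xy,GZ-2],speed=15,until_force=6); s=bot.read_state()
    print("down",hit,s["ee_pos"].round(1),s["ft_force"].round(1))
    bot.move_gripper(85); bot.servo_line([*xy,120],speed=100)
def look(xy,name,near,band):
    import pickle
    p=[*xy,250]; bot.move_to(p,best(p,0)); bot.dwell(.2); c=cam("wrist"); pickle.dump(c,open(name+".pkl","wb"))
    r=measure(c,near,band); print(name,bot.read_state()["clock"]); [print("  ",k,v) for k,v in r.items()]; return c,r
E
python3 - <<'E'
from h import *
pick((437,-335),-.03); place((565.8,-119),.13)
c,r=look((566,-121),"s1",(317,160),"yellow")
cv2.imwrite("pics/s1.png",c["image"])
E
```

```text
grip 51.2 47.69833266735077 [ 437.2 -335.2   33.5]
held 51.2 [ 0.8  0.2 -1.3]
down True [ 565.7 -119.    33.5] [-1.2  1.1  6. ]
s1 16.8
   tray (array([ 565.75561523, -119.06243134]), (170.7, 105.4), np.float64(0.1314392170469112))
   top (array([ 554.71020508, -119.22763824]), (91.3, 53.0), np.float64(0.117550199461389))
   z 42.6
   band (array([ 564.76812744, -117.82016754]), (51.4, 23.2), np.float64(-1.4520337731815194))
```

View pics/s1.png

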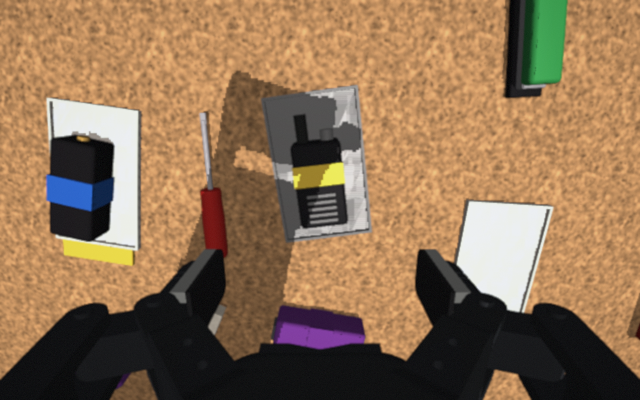

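The radio now lies centred in the spare tray at about (318,180), and the red tray is empty at about (505,260). Now the other three moves.

Run:
```python
from h import *
pick((507,366.5),-.053); place((439,-343.3),-.063); look((429,-340),"r2",(320,158),"red")
pick((546.5,151.4),-.235); place((504.5,363.5),-.185); look((501,370),"b2",(318,165),"blue")
pick((565.8,-118.5),.12); place((555.2,146),-.154); look((549,150),"y2",(318,160),"yellow")
im=np.vstack([__import__("pickle").load(open(n+".pkl","rb"))["image"][:260] for n in("r2","b2","y2")])
cv2.imwrite("pics/f.png",cv2.resize(im,None,fx=.75,fy=.75,interpolation=cv2.INTER_AREA))
```

```text
grip 55.5 49.15649771690369 [507.2 366.6  33.5]
held 55.4 [-0.4 -0.  -1.3]
down True [ 438.9 -343.2   33.5] [-0.9  1.5  5.2]
r2 29.6083
   tray (array([ 439.10577393, -343.09619141]), (171.6, 106.6), np.float64(-0.06197282383057967))
   top (array([ 438.61965942, -342.05929565]), (106.8, 56.9), np.float64(-0.061183596041535004))
   z 43.0
   band (array([ 395.51898193, -339.77514648]), (54.4, 17.4), np.float64(1.509714729823112))
grip 49.2 48.171926736831665 [546.7 151.5  33.4]
held 49.3 [-0.3 -0.3 -3.6]
down True [504.5 363.5  33.5] [-1.8  0.5  5.1]
b2 40.7917
   tray (array([504.52542114, 363.46914673]), (171.3, 106.6), np.float64(-0.185153611626669))
   top (array([503.33184814, 363.89306641]), (110.9, 51.1), np.float64(-0.18294025844470418))
   z 42.5
   band (array([504.82772827, 364.23599243]), (48.8, 31.8), np.float64(1.3859978476995898))
grip 51.2 48.04105818271637 [ 566.1 -118.5   33.5]
held 51.4 [ 0.4  0.2 -2. ]
down True [555.1 146.   33.5] [-1.  -0.8  6.3]
y2 53.1417
   tray (array([555.25866699, 146.02816772]), (171.7, 106.5), np.float64(-0.15399289581803366))
   top (array([566.16809082, 144.53198242]), (91.5, 53.0), np.float64(-0.15140417008042206))
   z 42.6
   band (array([555.88250732, 146.79946899]), (50.3, 23.7), np.float64(1.4241553534821358))
```

View pics/f.png

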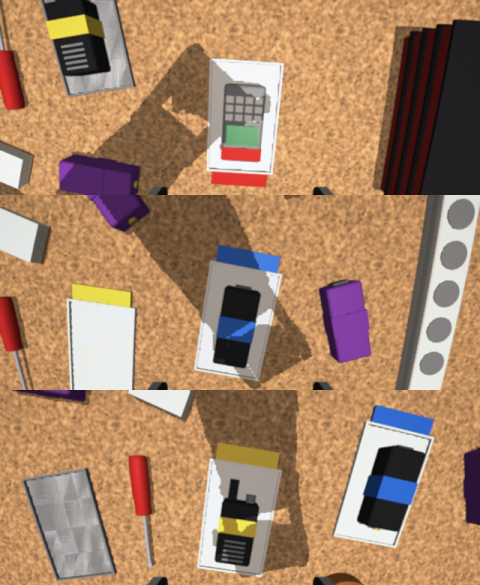

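The crops show all three devices upright and centred in their matching trays: reader at (243,120), adapter at (237,325) and radio at (238,530). Each is about 1–2 mm off centre, and the arm is clear above.

```bash
python3 -c "
from rig import bot
print(bot.finish_job())"
```

```text
the job is handed in; nothing more can be done
None
```

The reader, adapter and radio are in the red, blue and yellow trays, upright and lengthways, each measured about 1–2 mm off centre; the job was handed in at about 53 s, with no verdict returned.

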